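# Put the balance check weights back in their holders

### The job

After checking the balance, put the four steel weights away, each standing upright in the round wooden holder made for it: the wider the weight, the wider the recess. The smallest weight has been left in the tall weight's holder, so it has to come out of there before the tall one can go in. Set each weight down into its holder rather than dropping it, tip none over, and leave the two glass weighing bottles where they stand.

Things in the scene. Friction and masses are not known exactly. Their poses are not given: they have to be found in the camera images.
- weight_small: The narrowest steel weight, 41 mm tall, 100 g: straight round body 22 mm across up to height 28 mm, then a 12 mm neck and an 18 mm knob (the top 8 mm). At the start it stands in the recess of holder_large, not in its middle. Origin: centre of the underside, z up; yaw means nothing (round).
- weight_medium: Middle steel weight, 52 mm tall, 200 g: straight round body 28 mm across up to height 36 mm, then a 14 mm neck and a 22 mm knob (the top 10 mm). Starts standing on the bench. Origin: centre of the underside, z up; yaw means nothing (round).
- weight_large: The tallest steel weight, 68 mm tall, 500 g: straight round body 38 mm across up to height 48 mm, then a 20 mm neck and a 30 mm knob (the top 12 mm). Starts standing on the bench. Origin: centre of the underside, z up; yaw means nothing (round).
- weight_disc: Flat steel disc weight, 46 mm tall over all, 330 g: disc 50 mm across and 18 mm thick with a straight round stem 22 mm across rising from its middle, from height 20 mm to the top at 46 mm, to lift it by. Starts standing on the bench. Origin: centre of the underside, z up; yaw means nothing (round).
- holder_small: Round turned-wood holder, fixed to the bench, 58 mm across and 16 mm high, with a round flat-floored recess 38 mm across and 10 mm deep in its top (recess floor 6 mm above the bench); it belongs to weight_small, which has 8 mm of play all round. Origin: centre of the underside, z up; yaw means nothing (round).
- holder_medium: Round turned-wood holder, fixed to the bench, 70 mm across and 16 mm high, with a round flat-floored recess 44 mm across and 10 mm deep in its top (recess floor 6 mm above the bench); it belongs to weight_medium, which has 8 mm of play all round. Origin: centre of the underside, z up; yaw means nothing (round).
- holder_large: Round turned-wood holder, fixed to the bench, 84 mm across and 16 mm high, with a round flat-floored recess 54 mm across and 10 mm deep in its top (recess floor 6 mm above the bench); it belongs to weight_large, which has 8 mm of play all round. Origin: centre of the underside, z up; yaw means nothing (round). At the start weight_small is standing in it.
- holder_disc: Round turned-wood holder, fixed to the bench, 100 mm across and 16 mm high, with a round flat-floored recess 66 mm across and 10 mm deep in its top (recess floor 6 mm above the bench); it belongs to weight_disc, which has 8 mm of play all round. Origin: centre of the underside, z up; yaw means nothing (round).
- weighing_bottle1: Clear glass weighing bottle with a flat clear glass stopper and no knob, 34 mm across and 39 mm tall, standing loose on the bench among the weights; not to be moved. Other small things up to 36 mm across and 50 mm tall (amber vial, rubber stopper, white crucible) stand among the weights too. Origin: centre of the underside, z up; yaw means nothing (round).
- weighing_bottle2: Clear glass weighing bottle with a flat clear glass stopper and no knob, 34 mm across and 39 mm tall, standing loose on the bench among the weights; not to be moved. Other small things up to 36 mm across and 50 mm tall (amber vial, rubber stopper, white crucible) stand among the weights too. Origin: centre of the underside, z up; yaw means nothing (round).

How it is judged:
At the end, for the whole second after the job is handed in: Each steel weight stands upright (within 0.08 rad) on the recess floor of its own holder (underside less than 9 mm above the holder's underside, centres within 10.5 mm), released and at rest (horizontal distance between weight_small and holder_small below 0.0105 m and z of weight_small in the frame of holder_small below 0.009 m and angle between each of weight_small, weight_medium, weight_large, weight_disc's own z axis and vertical below 0.08 rad and linear speed of each of weight_small, weight_medium, weight_large, weight_disc below 0.02 m/s and contact force between each of weight_small, weight_medium, weight_large, weight_disc and the fingers below 0.05 N and horizontal distance between weight_medium and holder_medium below 0.0105 m and z of weight_medium in the frame of holder_medium below 0.009 m and horizontal distance between weight_large and holder_large below 0.0105 m and z of weight_large in the frame of holder_large below 0.009 m and horizontal distance between weight_disc and holder_disc below 0.0105 m and z of weight_disc in the frame of holder_disc below 0.009 m); the robot touches nothing.
It fails at once if a weight is tipped over (angle between any of weight_small, weight_medium, weight_large, weight_disc's own z axis and vertical above 0.6 rad).
It fails at once if a weight is dropped (falls ungripped at over 0.55 m/s, a drop of some 15 mm) ((contact force between weight_small and the fingers below 0.05 N and linear speed of weight_small above 0.55 m/s) or (contact force between weight_medium and the fingers below 0.05 N and linear speed of weight_medium above 0.55 m/s) or (contact force between weight_large and the fingers below 0.05 N and linear speed of weight_large above 0.55 m/s) or (contact force between weight_disc and the fingers below 0.05 N and linear speed of weight_disc above 0.55 m/s)).
It fails at once if a glass weighing bottle is shifted by more than 20 mm (distance of any of weighing_bottle1, weighing_bottle2 from where it was at the start of the episode above 0.02 m).
It also fails if it takes over 104 s, if anything falls off the work surface, if the arm or the gripper's body presses on something with over 40 N, if the wrist force passes 120 N, or if a joint passes its speed limit or range.

### The arm

A 6-joint arm with a two-finger parallel gripper is mounted at the origin on the work surface. World frame = base frame: x ahead of the robot, y to its left, z up, the work surface at z = 0. Lengths are in m, angles in rad, forces in N, time in s.
With the tool pointing down it reaches from about 0.325 to 0.775 m from the base axis. Payload 5.5 kg.
Tool frame: the origin (TCP) lies at the very end of the fingers, on their centre line; the grasp point (between the pads) lies 19 mm behind it; y points along the fingers, x is the direction in which the jaws open and shut, and the axes are right-handed (so a half turn about y gives the same grasp; the last joint's range is limited). The gripper opens to 88 mm and grips with 3 to 60 N. Pads are 20 mm wide; open, the fingers measure 115 mm over their backs; the gripper's body (75 mm by 178 mm) begins 61 mm behind the grasp point.
Start: joints at [-1.34, 0.091, 1.231, -0, 1.82, -0.057], TCP at [0.17, -0.575, 0.223] pointing down, gripper open.
Joint ranges: [-2.87, 2.87], [-0.86, 2.18], [0.17, 2.46], [-1.51, 4.65], [0.06, 2.69], [-2.65, 2.65]. Speed limits (rad/s): [2.57, 2.57, 3.01, 3.14, 3.14, 3.14].

### API

Orientations are given as a unit quaternion [x, y, z, w].
In Python, from plant import bot gives the robot as it stands.
- The arm moves only by the tool jog_arm, never from a script. Its argument "plan" is a list of rows, each an object of numbers: "fingers": the finger opening in m, from 0 to 0.0878; "dx", "dy", "dz": the shift along the world's x, y, z in m; "ax", "ay", "az": the turn, a rotation vector about the world's x, y, z in degrees. A call has 1 to 20 rows; each row shifts and turns the commanded pose from where the row before left it; what a row does not reach is not made up. A row lasts 1/12 s, in which the tool goes at most 41.7 mm and 7.16 degrees, less where a joint would pass 70% of its speed; a pose out of reach is approached as far as the arm can. A call with a gripper value outside its range is refused whole. The fingers move at their own pace and stop on an object; "force" is the grip in N (left out, the last holds). Time passes only in rows, so rows that do not move let the fingers close. It gives the time, the measured TCP pose, the force and the opening at its end, in the units of the state.
- bot.state(): the state, without advancing time (a new reading comes with each control period).
- bot.capture(name): name is "scene" or "top" or "wrist"; returns the picture (400x640x3 uint8, red, green, blue); there is no depth.
- bot.get_calibration(name): a dict with "fx", "fy", "cx", "cy" (pixels), "k1" (the pictures are not rectified: a ray, as slopes to the right and down, at radius r is drawn at 1 + k1 r^2 times it, then the intrinsics apply), "xyz" and "attitude" of the camera in the world. Camera axes: x right, y up, looking along -z (the intrinsics and any distortion apply to the point x, -y, -z); pixel columns grow to the right and rows downward; lengths in m; the calibration is good to about 2 mm. A picture is of the moment at which its call begins: read the wrist's pose just before it. get_calibration takes no time and is no camera call; for the wrist camera it gives the pose at the moment of the call.
- bot.finish_job(): hands the job in, once; it reports no verdict.
The state is a dict: "time": time; "qpos": joint angles; "joint_velocities": joint speeds; "joint_torque": joint torques, N m; "eef_pos": TCP position; "tcp_rot": TCP orientation; "wrist_force": force on the tool from outside, world axes, zero at the start; "ft_torque": the same for the moment, N m; "width": opening from 0.0 (shut) to 1.0 (fully open).
Only numpy, scipy, OpenCV 4.12 (cv2) and the standard library are available. Lean on these libraries where they do the work, as an engineer would, in place of code of your own. Each camera call takes 0.05 s, during which the arm holds its last target. There are 200 camera calls.

## Working session

There is one attempt and no reset: what is moved stays moved. The work goes in short steps, Python scripts to look and compute and a tool call to move; the robot and the scene stay as the last step left them, time stands still between calls to the robot, and variables do not carry over. Pictures are saved under pics/ and viewed, about 12 in all and at most 16, crops included, and the job is handed in when it is done.

Besides the shell and the picture viewer there is one more tool, called after ">>>" as a command line: name --argument value ..., lists and objects as JSON in quotes. jog_arm: Moves the arm, as the interface text tells. Its arguments: {"type":"object","properties":{"plan":{"type":"array"},"force":{"type":"number"}},"required":["plan"]}

```bash
ls; mkdir -p pics
python3 - <<'E'
from plant import bot
import cv2
s=bot.state();print(s)
for n in("scene","top","wrist"):
    print(n,bot.get_calibration(n))
    cv2.imwrite(f"pics/{n}0.png",bot.capture(n)[:,:,::-1])
E
```

```text
pics
{'time': 0.0, 'qpos': array([-1.33970549e+00,  9.18108824e-02,  1.23183267e+00,  4.49134400e-05,
        1.81978617e+00, -5.66690492e-02]), 'joint_velocities': array([ 3.67873764e-04, -1.21645041e-03,  4.18495453e-05,  7.96989652e-04,
        5.21112284e-04, -1.28062067e-03]), 'joint_torque': array([-2.75146995e-04, -4.46449506e+01, -4.06448114e+01,  6.97853579e-02,
        2.93330080e-02, -1.55568518e-04]), 'eef_pos': array([ 0.17024925, -0.57504634,  0.22156565]), 'tcp_rot': array([-0.56609837,  0.42362587, -0.42265061,  0.56695699]), 'wrist_force': array([ 0.43283402,  0.13556701, -0.1627946 ]), 'ft_torque': array([-0.0130644 , -0.01103117, -0.01082145]), 'width': 0.9987044602607748}
scene {'fx': 431.91536130050486, 'fy': 431.91536130050486, 'cx': 315.3248860586194, 'cy': 202.07318201310196, 'k1': -0.03862279811562352, 'xyz': array([ 1.34515385, -0.06327153,  0.62244866]), 'attitude': array([0.33907571, 0.30504976, 0.60432067, 0.65327546])}
top {'fx': 434.34717653559056, 'fy': 434.34717653559056, 'cx': 312.73316796410364, 'cy': 193.3161452273328, 'k1': -0.07963787449431649, 'xyz': array([0.35605603, 0.0123732 , 1.19110171]), 'attitude': array([ 0.0390297 , -0.04891792, -0.69723742,  0.71410343])}
wrist {'fx': 355.1361165723435, 'fy': 355.1361165723435, 'cx': 317.9082732956727, 'cy': 195.09397074651645, 'k1': -0.07921240539562208, 'xyz': array([ 0.23863869, -0.5530771 ,  0.38239621]), 'attitude': array([-0.10439915,  0.08000766, -0.59349454,  0.79401752])}
```

View pics/top0.png

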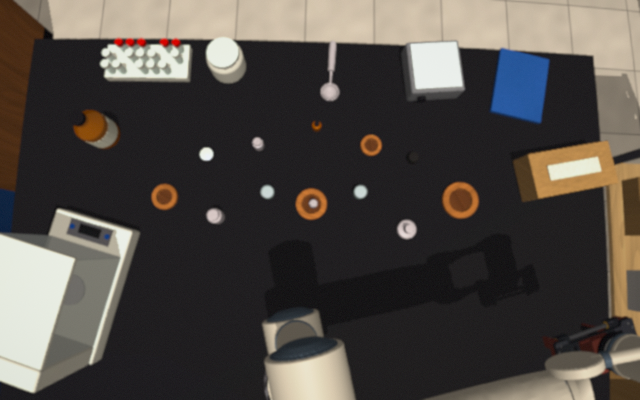

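View pics/scene0.png

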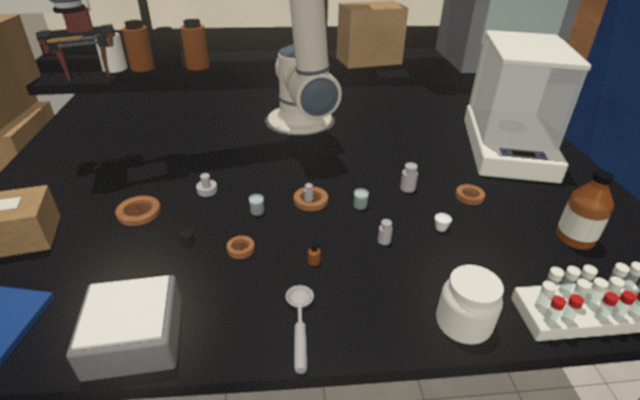

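Top view: holders at px (164,196), (371,145), (311,204, with the small weight) and (461,200). Weights are at (258,143), (215,215) and disc (407,229), bottles at (267,192) and (360,192). The scene view agrees.

```bash
cat > h.py <<'E'
import numpy as np, cv2
from scipy.spatial.transform import Rotation as R
from plant import bot
def ray(c,uv):
    d=np.array([[(uv[0]-c['cx'])/c['fx'],(uv[1]-c['cy'])/c['fy']]])[0]
    p=d.copy()
    for _ in range(20): p=d/(1+c['k1']*(p@p))
    return R.from_quat(c['attitude']).apply([p[0],-p[1],-1])
def plane(c,uv,z):
    r=ray(c,uv); o=c['xyz']; return (o+r*(z-o[2])/r[2])[:2]
def proj(c,P):
    q=R.from_quat(c['attitude']).inv().apply(np.asarray(P)-c['xyz'])
    p=np.array([q[0],-q[1]])/-q[2]; p=p*(1+c['k1']*(p@p))
    return p*[c['fx'],c['fy']]+[c['cx'],c['cy']]
def blobs(im,kind,amin=8):
    hsv=cv2.cvtColor(im,cv2.COLOR_RGB2HSV)
    if kind=='wood': m=cv2.inRange(hsv,(4,90,60),(20,255,255))
    else: m=cv2.inRange(hsv,(0,0,90),(179,75,255))
    n,l,s,ce=cv2.connectedComponentsWithStats(m)
    return [(ce[i].round(1),s[i]) for i in range(1,n) if s[i,4]>=amin],m
E
python3 - <<'E'
from h import *
s=bot.state(); print(R.from_quat(s['tcp_rot']).as_matrix().round(3))
im=cv2.imread('pics/top0.png')[:,:,::-1].copy(); c=bot.get_calibration('top')
for k,z in(('wood',.016),('metal',.03)):
    for ce,st in blobs(im,k)[0]:
        if 130<st[0]<500 and 100<st[1]<240 and st[4]<2000:
            b=(st[0]+st[2]/2-.5,st[1]+st[3]/2-.5)
            print(k,ce,st,plane(c,b,z).round(3))
w=bot.get_calibration('wrist')
M=R.from_quat(s['tcp_rot'])
print('cam in tool',M.inv().apply(w['xyz']-s['eef_pos']).round(4),'look in tool',M.inv().apply(R.from_quat(w['attitude']).apply([0,0,-1])).round(3), 'right',M.inv().apply(R.from_quat(w['attitude']).apply([1,0,0])).round(3))
E
```

```text
[[ 0.284 -0.     0.959]
 [-0.959  0.001  0.284]
 [-0.002 -1.     0.   ]]
wood [316.1 126. ] [311 121  11  11  82] [ 0.692 -0.007]
wood [370.7 144.8] [360 134  23  23 412] [ 0.643 -0.161]
wood [460.1 199.8] [ 442  181   38   38 1141] [ 0.496 -0.411]
wood [164.  196.3] [151 183  27  28 604] [0.484 0.404]
wood [310.8 203.7] [295 187  33  34 785] [0.475 0.002]
metal [257.4 143. ] [252 137  12  13 120] [0.636 0.152]
metal [206.  153.6] [199 147  15  14 173] [0.604 0.292]
metal [266.8 191.5] [260 185  14  14 159] [0.503 0.122]
metal [360.2 191.4] [354 185  14  14 156] [ 0.51  -0.131]
metal [313.  202.9] [309 199   9   9  70] [ 0.475 -0.004]
metal [214.2 215.7] [206 208  17  16 213] [0.435 0.261]
metal [406.4 229. ] [397 219  20  21 316] [ 0.411 -0.256]
cam in tool [-0.002  -0.1608  0.0719] look in tool [-0.002  0.965 -0.261] right [ 1.     0.001 -0.001]
```

View pics/wrist0.png

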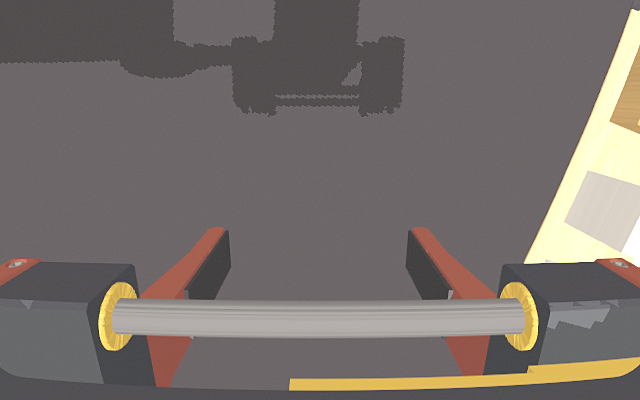

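The wrist camera sees the fingertips at about v≈235, and the ground under the TCP lies near the image centre at TCP heights around 0.15 m. Blob sizes match the holder diameters. Moving over the small weight.

>>> jog_arm --plan '[{"dx": 0.017,"dy": 0.032,"dz": -0.004,"az": -0.92,"fingers": 0.06},{"dx": 0.017,"dy": 0.032,"dz": -0.004,"az": -0.92},{"dx": 0.017,"dy": 0.032,"dz": -0.004,"az": -0.92},{"dx": 0.017,"dy": 0.032,"dz": -0.004,"az": -0.92},{"dx": 0.017,"dy": 0.032,"dz": -0.004,"az": -0.92},{"dx": 0.017,"dy": 0.032,"dz": -0.004,"az": -0.92},{"dx": 0.017,"dy": 0.032,"dz": -0.004,"az": -0.92},{"dx": 0.017,"dy": 0.032,"dz": -0.004,"az": -0.92},{"dx": 0.017,"dy": 0.032,"dz": -0.004,"az": -0.92},{"dx": 0.017,"dy": 0.032,"dz": -0.004,"az": -0.92},{"dx": 0.017,"dy": 0.032,"dz": -0.004,"az": -0.92},{"dx": 0.017,"dy": 0.032,"dz": -0.004,"az": -0.92},{"dx": 0.017,"dy": 0.032,"dz": -0.004,"az": -0.92},{"dx": 0.017,"dy": 0.032,"dz": -0.004,"az": -0.92},{"dx": 0.017,"dy": 0.032,"dz": -0.004,"az": -0.92},{"dx": 0.017,"dy": 0.032,"dz": -0.004,"az": -0.92},{"dx": 0.017,"dy": 0.032,"dz": -0.004,"az": -0.92},{"dx": 0.017,"dy": 0.03,"dz": -0.004,"az": -0.92},{},{}]' --force 20

```text
validation failed for argument at $.pl...
```

Run:
```python
from h import *
s=bot.state(); print(s['time'],s['eef_pos'].round(4),R.from_quat(s['tcp_rot']).as_matrix().round(3).tolist(),s['qpos'].round(2))
c=bot.get_calibration('wrist'); im=bot.capture('wrist')
cv2.imwrite('pics/w1.png',im[:,:,::-1])
for k,z in(('wood',.016),('metal',.047)):
    for ce,st in blobs(im,k,150)[0]:
        b=(st[0]+st[2]/2-.5,st[1]+st[3]/2-.5); print(k,ce,st,plane(c,b,z).round(4))
print(proj(c,[.475,0,.016]),proj(c,[.475,-.004,.047]))
```

```text
0.15 [ 0.1702 -0.5751  0.2218] [[0.284, -0.0, 0.959], [-0.959, 0.001, 0.284], [-0.002, -1.0, 0.0]] [-1.34  0.09  1.23  0.    1.82 -0.06]
wood [629.2  99.6] [ 609   44   31   90 1385] [ 0.3481 -0.8588]
wood [183.5 268.7] [ 139  227   85   72 1920] [ 0.0221 -0.4522]
wood [452.4 268.9] [ 413  227   84   72 1923] [ 0.1111 -0.7524]
wood [ 15.  268.2] [  0 258  42  28 508] [-0.0533 -0.2575]
wood [623.  269.4] [594 258  46  30 549] [ 0.1528 -0.9577]
wood [166.3 356. ] [ 147  335   44   52 1433] [-0.1198 -0.4593]
wood [468.9 352. ] [ 445  335   45   39 1228] [-0.0023 -0.8188]
metal [222.1  20.6] [ 172    0  104   48 4264] [ 0.2788 -0.453 ]
metal [334.7 187.1] [     0      0    640    391 167495] [ 0.152  -0.5792]
metal [353.  76.] [341  60  21  27 292] [ 0.2695 -0.5741]
metal [315.6  95.9] [275  94  84   6 284] [ 0.2408 -0.5501]
metal [ 47.5 340.7] [   0  298  104   86 7381] [-0.1109 -0.3239]
metal [591.4 330.9] [ 538  298  102   67 5765] [ 0.0829 -0.9295]
[  11.50084527 -113.39220234] [ 66.64474809 -54.9140735 ]
```

View pics/w1.png

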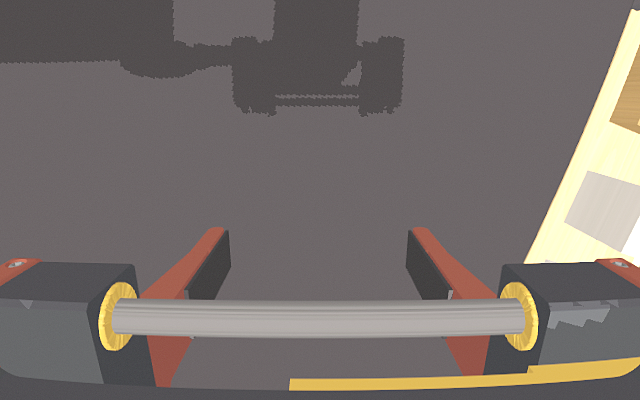

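The move was refused by validation, so the view is unchanged. Next I'll try rows that carry every key.

>>> jog_arm --plan '[{"fingers": 0.06,"dx": 0.017,"dy": 0.032,"dz": -0.004,"ax": 0,"ay": 0,"az": -0.92}]' --force 20

```text
time: 0.28
eef_pos: [0.185, -0.546, 0.2164]
tcp_rot: [0.562, -0.43, 0.428, -0.562]
wrist_force: [0.8, -0.4, 0.3]
width: 0.955
```

>>> jog_arm --plan '[{"fingers": 0.06,"dx": 0.017,"dy": 0.032,"dz": -0.004,"ax": 0,"ay": 0,"az": -0.92},{"fingers": 0.06,"dx": 0.017,"dy": 0.032,"dz": -0.004,"ax": 0,"ay": 0,"az": -0.92},{"fingers": 0.06,"dx": 0.017,"dy": 0.032,"dz": -0.004,"ax": 0,"ay": 0,"az": -0.92},{"fingers": 0.06,"dx": 0.017,"dy": 0.032,"dz": -0.004,"ax": 0,"ay": 0,"az": -0.92},{"fingers": 0.06,"dx": 0.017,"dy": 0.032,"dz": -0.004,"ax": 0,"ay": 0,"az": -0.92},{"fingers": 0.06,"dx": 0.017,"dy": 0.032,"dz": -0.004,"ax": 0,"ay": 0,"az": -0.92},{"fingers": 0.06,"dx": 0.017,"dy": 0.032,"dz": -0.004,"ax": 0,"ay": 0,"az": -0.92},{"fingers": 0.06,"dx": 0.017,"dy": 0.032,"dz": -0.004,"ax": 0,"ay": 0,"az": -0.92},{"fingers": 0.06,"dx": 0.017,"dy": 0.032,"dz": -0.004,"ax": 0,"ay": 0,"az": -0.92},{"fingers": 0.06,"dx": 0.017,"dy": 0.032,"dz": -0.004,"ax": 0,"ay": 0,"az": -0.92},{"fingers": 0.06,"dx": 0.017,"dy": 0.032,"dz": -0.004,"ax": 0,"ay": 0,"az": -0.92},{"fingers": 0.06,"dx": 0.017,"dy": 0.032,"dz": -0.004,"ax": 0,"ay": 0,"az": -0.92},{"fingers": 0.06,"dx": 0.017,"dy": 0.032,"dz": -0.004,"ax": 0,"ay": 0,"az": -0.92},{"fingers": 0.06,"dx": 0.017,"dy": 0.032,"dz": -0.004,"ax": 0,"ay": 0,"az": -0.92},{"fingers": 0.06,"dx": 0.017,"dy": 0.032,"dz": -0.004,"ax": 0,"ay": 0,"az": -0.92},{"fingers": 0.06,"dx": 0.017,"dy": 0.032,"dz": -0.004,"ax": 0,"ay": 0,"az": -0.92},{"fingers": 0.06,"dx": 0.017,"dy": 0.03,"dz": -0.004,"ax": 0,"ay": 0,"az": -0.92},{"fingers": 0.06,"dx": 0,"dy": 0,"dz": 0,"ax": 0,"ay": 0,"az": 0},{"fingers": 0.06,"dx": 0,"dy": 0,"dz": 0,"ax": 0,"ay": 0,"az": 0}]'

```text
time: 1.87
eef_pos: [0.4762, 0.0002, 0.1498]
tcp_rot: [0.501, -0.5, 0.499, -0.5]
wrist_force: [0.4, 0.1, -1.3]
width: 0.684
```

```bash
cat > look.py <<'E'
from h import *
import sys
n=sys.argv[1]; zm=float(sys.argv[2])
s=bot.state(); print(round(s['time'],2),s['eef_pos'].round(4),R.from_quat(s['tcp_rot']).as_matrix().round(3).tolist(),s['qpos'].round(2))
c=bot.get_calibration('wrist'); im=bot.capture('wrist')
cv2.imwrite(f'pics/{n}.png',im[:,:,::-1])
for k,z in(('wood',.016),('metal',zm)):
    for ce,st in blobs(im,k,150)[0]:
        b=(st[0]+st[2]/2-.5,st[1]+st[3]/2-.5); print(k,ce,st,plane(c,b,z).round(4))
E
python3 look.py w2 .047
```

```text
1.87 [4.762e-01 2.000e-04 1.498e-01] [[0.002, -0.002, 1.0], [-1.0, 0.0, 0.002], [-0.0, -1.0, -0.002]] [-0.07 -0.25  1.68 -0.    1.71  1.5 ]
wood [503.1  10.5] [485   0  53  19 308] [ 0.6194 -0.1489]
wood [314.7 182.4] [ 267  135   98   97 3976] [0.4782 0.0047]
wood [221.6 268. ] [ 191  227   62   73 1834] [0.403  0.0909]
wood [414.4 268.2] [ 384  227   61   73 1801] [ 0.4033 -0.0853]
wood [ 23.1 278. ] [   0  258   51   48 1558] [0.3781 0.2935]
wood [614.5 319.5] [ 584  258   56  121 3894] [ 0.3365 -0.3005]
wood [ 25.3 353. ] [   0  322   57   58 2242] [0.2938 0.3142]
wood [212.  357.2] [198 337  32  52 997] [0.291  0.1086]
wood [423.6 354.1] [407 337  32  41 879] [ 0.2984 -0.1031]
metal [ 95.4 135.4] [    0     0   209   294 50141] [0.5143 0.1665]
metal [466.5 174.2] [  174     0   466   378 87627] [ 0.4814 -0.0655]
metal [224.3  94.3] [222  77   6  35 160] [0.5515 0.0702]
metal [290.6 124.6] [269 122  41   6 171] [0.5295 0.0239]
metal [244.6 169.1] [ 214  136   76   67 3221] [0.4964 0.0529]
metal [321.6 188.8] [308 171  28  36 759] [ 4.812e-01 -1.000e-04]
metal [ 92.5 338.6] [    0   293   167    94 10454] [0.3378 0.2188]
metal [547.7 329.7] [ 473  293  165   75 8399] [ 0.3492 -0.2132]
```

View pics/w2.png

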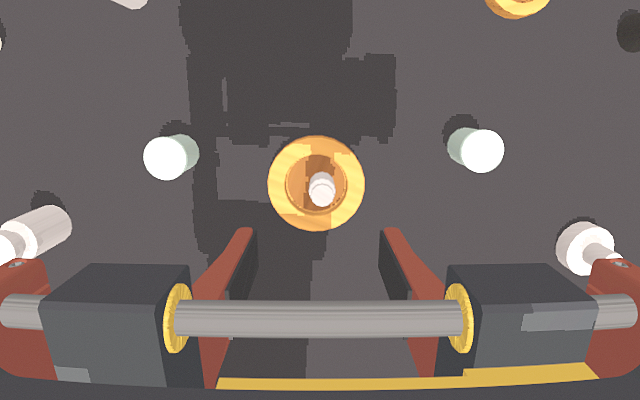

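Holder_large is at about (.478,.005), 84 mm across as expected. The small weight's knob is at about px (321.5,195), which puts it at (.477,.000), right under the TCP. Descending to grip just above the rim.

>>> jog_arm --plan '[{"fingers": 0.06,"dx": 0.001,"dy": 0,"dz": -0.0215,"ax": 0,"ay": 0,"az": 0},{"fingers": 0.06,"dx": 0,"dy": 0,"dz": -0.0215,"ax": 0,"ay": 0,"az": 0},{"fingers": 0.06,"dx": 0,"dy": 0,"dz": -0.0215,"ax": 0,"ay": 0,"az": 0},{"fingers": 0.06,"dx": 0,"dy": 0,"dz": -0.0215,"ax": 0,"ay": 0,"az": 0},{"fingers": 0.06,"dx": 0,"dy": 0,"dz": -0.0215,"ax": 0,"ay": 0,"az": 0},{"fingers": 0.06,"dx": 0,"dy": 0,"dz": -0.0205,"ax": 0,"ay": 0,"az": 0},{"fingers": 0.06,"dx": 0,"dy": 0,"dz": 0,"ax": 0,"ay": 0,"az": 0},{"fingers": 0.01,"dx": 0,"dy": 0,"dz": 0,"ax": 0,"ay": 0,"az": 0},{"fingers": 0.01,"dx": 0,"dy": 0,"dz": 0,"ax": 0,"ay": 0,"az": 0},{"fingers": 0.01,"dx": 0,"dy": 0,"dz": 0,"ax": 0,"ay": 0,"az": 0},{"fingers": 0.01,"dx": 0,"dy": 0,"dz": 0,"ax": 0,"ay": 0,"az": 0},{"fingers": 0.01,"dx": 0,"dy": 0,"dz": 0,"ax": 0,"ay": 0,"az": 0},{"fingers": 0.01,"dx": 0,"dy": 0,"dz": 0,"ax": 0,"ay": 0,"az": 0},{"fingers": 0.01,"dx": 0,"dy": 0,"dz": 0,"ax": 0,"ay": 0,"az": 0}]' --force 20

```text
time: 3.08
eef_pos: [0.4778, -0.0015, 0.0234]
tcp_rot: [0.5, -0.5, 0.501, -0.5]
wrist_force: [-0.6, -0.4, 2.8]
width: 0.24
```

>>> jog_arm --plan '[{"fingers": 0.01,"dx": 0,"dy": 0,"dz": 0.02,"ax": 0,"ay": 0,"az": 0},{"fingers": 0.01,"dx": 0,"dy": 0,"dz": 0.03,"ax": 0,"ay": 0,"az": 0},{"fingers": 0.01,"dx": 0,"dy": 0,"dz": 0.03,"ax": 0,"ay": 0,"az": 0},{"fingers": 0.01,"dx": 0.02,"dy": -0.02,"dz": 0.02,"ax": 0,"ay": 0,"az": 0},{"fingers": 0.01,"dx": 0.021,"dy": -0.02,"dz": 0.02,"ax": 0,"ay": 0,"az": 0},{"fingers": 0.01,"dx": 0.021,"dy": -0.02,"dz": 0.007,"ax": 0,"ay": 0,"az": 0},{"fingers": 0.01,"dx": 0.021,"dy": -0.02,"dz": 0,"ax": 0,"ay": 0,"az": 0},{"fingers": 0.01,"dx": 0.021,"dy": -0.02,"dz": 0,"ax": 0,"ay": 0,"az": 0},{"fingers": 0.01,"dx": 0.021,"dy": -0.02,"dz": 0,"ax": 0,"ay": 0,"az": 0},{"fingers": 0.01,"dx": 0.021,"dy": -0.02,"dz": 0,"ax": 0,"ay": 0,"az": 0},{"fingers": 0.01,"dx": 0.02,"dy": -0.018,"dz": 0,"ax": 0,"ay": 0,"az": 0},{"fingers": 0.01,"dx": 0,"dy": 0,"dz": 0,"ax": 0,"ay": 0,"az": 0},{"fingers": 0.01,"dx": 0,"dy": 0,"dz": 0,"ax": 0,"ay": 0,"az": 0}]'

```text
time: 4.17
eef_pos: [0.6433, -0.1599, 0.1477]
tcp_rot: [-0.5, 0.502, -0.5, 0.499]
wrist_force: [-0.6, 0.7, -1.4]
width: 0.241
```

```bash
python3 look.py w3 .03
```

```text
4.17 [ 0.6433 -0.1599  0.1477] [[-0.002, -0.003, 1.0], [-1.0, 0.001, -0.002], [-0.001, -1.0, -0.003]] [-0.3   0.26  1.17  0.    1.71  1.28]
wood [144.2 126.2] [121 112  36  34 507] [ 0.6928 -0.0082]
wood [313.5 178.6] [ 285  148   68   63 2447] [ 0.6491 -0.1577]
wood [278.7 260.4] [ 262  227   31   74 1202] [ 0.571 -0.12 ]
wood [357.  260.8] [ 343  227   31   75 1193] [ 0.5703 -0.1932]
wood [ 23.4 277.9] [   0  258   52   48 1611] [0.5474 0.1318]
wood [596.8 325. ] [ 524  258  116  123 6300] [ 0.5047 -0.4225]
wood [ 34.2 353.6] [   0  322   75   59 3187] [0.4639 0.1423]
wood [134.1 357.9] [125 334  16  39 171] [0.4686 0.0325]
wood [277.2 354.3] [272 338  12  39 326] [ 0.468  -0.1164]
wood [358.5 354.4] [353 338  12  39 333] [ 0.4679 -0.197 ]
metal [ 98.7 187.7] [    0     0   259   385 62090] [ 6.42e-01 -3.00e-04]
metal [479.9 183.7] [  264     0   376   386 98976] [ 0.6407 -0.2667]
metal [348.3  93.7] [338  77  24  35 745] [ 0.7183 -0.1815]
metal [228.8  94.9] [221  78  17  35 508] [ 0.7182 -0.0897]
metal [231.8 168.1] [ 183  128   99   81 5212] [ 0.6615 -0.0886]
```

View pics/w3.png

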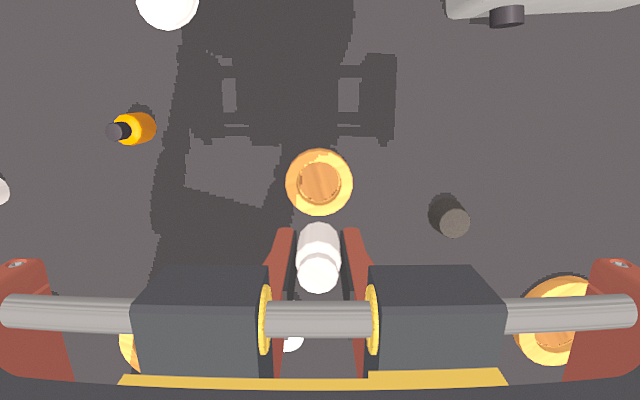

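Holder_small is at px (319,182), giving (.6465,-.158). The held weight is centred and upright between the fingers. Lowering with dx +.003, dy +.002.

>>> jog_arm --plan '[{"fingers": 0.01,"dx": 0.003,"dy": 0.002,"dz": -0.022,"ax": 0,"ay": 0,"az": 0},{"fingers": 0.01,"dx": 0,"dy": 0,"dz": -0.022,"ax": 0,"ay": 0,"az": 0},{"fingers": 0.01,"dx": 0,"dy": 0,"dz": -0.022,"ax": 0,"ay": 0,"az": 0},{"fingers": 0.01,"dx": 0,"dy": 0,"dz": -0.022,"ax": 0,"ay": 0,"az": 0},{"fingers": 0.01,"dx": 0,"dy": 0,"dz": -0.014,"ax": 0,"ay": 0,"az": 0},{"fingers": 0.01,"dx": 0,"dy": 0,"dz": -0.01,"ax": 0,"ay": 0,"az": 0},{"fingers": 0.01,"dx": 0,"dy": 0,"dz": -0.006,"ax": 0,"ay": 0,"az": 0},{"fingers": 0.01,"dx": 0,"dy": 0,"dz": -0.004,"ax": 0,"ay": 0,"az": 0},{"fingers": 0.01,"dx": 0,"dy": 0,"dz": 0,"ax": 0,"ay": 0,"az": 0},{"fingers": 0.01,"dx": 0,"dy": 0,"dz": 0,"ax": 0,"ay": 0,"az": 0}]'

```text
time: 5.05
eef_pos: [0.6468, -0.1575, 0.0288]
tcp_rot: [0.499, -0.5, 0.501, -0.5]
wrist_force: [1.5, 0.4, -0.3]
width: 0.242
```

>>> jog_arm --plan '[{"fingers": 0.01,"dx": 0,"dy": 0,"dz": -0.002,"ax": 0,"ay": 0,"az": 0},{"fingers": 0.01,"dx": 0,"dy": 0,"dz": -0.002,"ax": 0,"ay": 0,"az": 0},{"fingers": 0.01,"dx": 0,"dy": 0,"dz": 0,"ax": 0,"ay": 0,"az": 0},{"fingers": 0.01,"dx": 0,"dy": 0,"dz": 0,"ax": 0,"ay": 0,"az": 0}]'

```text
time: 5.38
eef_pos: [0.6463, -0.1574, 0.0237]
tcp_rot: [0.5, -0.5, 0.5, -0.5]
wrist_force: [-0.5, -0.4, -0.6]
width: 0.242
```

>>> jog_arm --plan '[{"fingers": 0.01,"dx": 0,"dy": 0,"dz": -0.001,"ax": 0,"ay": 0,"az": 0},{"fingers": 0.05,"dx": 0,"dy": 0,"dz": 0,"ax": 0,"ay": 0,"az": 0},{"fingers": 0.05,"dx": 0,"dy": 0,"dz": 0,"ax": 0,"ay": 0,"az": 0},{"fingers": 0.05,"dx": 0,"dy": 0,"dz": 0,"ax": 0,"ay": 0,"az": 0},{"fingers": 0.05,"dx": 0,"dy": 0,"dz": 0,"ax": 0,"ay": 0,"az": 0},{"fingers": 0.05,"dx": 0,"dy": 0,"dz": 0.02,"ax": 0,"ay": 0,"az": 0},{"fingers": 0.05,"dx": 0,"dy": 0,"dz": 0.03,"ax": 0,"ay": 0,"az": 0},{"fingers": 0.05,"dx": 0,"dy": 0,"dz": 0.03,"ax": 0,"ay": 0,"az": 0},{"fingers": 0.05,"dx": -0.029,"dy": -0.012,"dz": 0.022,"ax": 0,"ay": 0,"az": 0},{"fingers": 0.05,"dx": -0.029,"dy": -0.012,"dz": 0.022,"ax": 0,"ay": 0,"az": 0},{"fingers": 0.05,"dx": -0.029,"dy": -0.012,"dz": 0,"ax": 0,"ay": 0,"az": 0},{"fingers": 0.05,"dx": -0.029,"dy": -0.012,"dz": 0,"ax": 0,"ay": 0,"az": 0},{"fingers": 0.05,"dx": -0.029,"dy": -0.012,"dz": 0,"ax": 0,"ay": 0,"az": 0},{"fingers": 0.05,"dx": -0.029,"dy": -0.012,"dz": 0,"ax": 0,"ay": 0,"az": 0},{"fingers": 0.05,"dx": -0.029,"dy": -0.012,"dz": 0,"ax": 0,"ay": 0,"az": 0},{"fingers": 0.05,"dx": -0.029,"dy": -0.012,"dz": 0,"ax": 0,"ay": 0,"az": 0},{"fingers": 0.05,"dx": 0,"dy": 0,"dz": 0,"ax": 0,"ay": 0,"az": 0},{"fingers": 0.05,"dx": 0,"dy": 0,"dz": 0,"ax": 0,"ay": 0,"az": 0}]'

```text
time: 6.88
eef_pos: [0.4136, -0.2539, 0.1471]
tcp_rot: [0.499, -0.5, 0.501, -0.499]
wrist_force: [-0.6, -0.2, -0.1]
width: 0.569
```

```bash
python3 look.py w4 .018 | grep -v wood
python3 - <<'E'
from h import *
cv2.imwrite('pics/sc1.png',bot.capture('scene')[120:290,:,::-1])
E
```

```text
6.88 [ 0.4136 -0.2539  0.1471] [[-0.004, 0.001, 1.0], [-1.0, -0.001, -0.004], [0.001, -1.0, 0.001]] [-0.62 -0.22  1.67  0.    1.7   0.95]
metal [155.4  69.1] [ 126   44   62   49 2348] [ 0.5113 -0.1242]
metal [323.9 185.7] [ 294  155   61   61 2877] [ 0.4153 -0.2566]
metal [ 33.7 311.9] [   0  293   69   38 2220] [0.2869 0.0339]
metal [587.6 312.9] [ 523  294  115   38 3093] [ 0.2848 -0.5106]
metal [318.  318.8] [ 197  299  243   40 8980] [ 0.286 -0.251]
metal [ 82.9 375.7] [ 75 366  18  17 158] [ 0.2123 -0.0033]
```

View pics/w4.png

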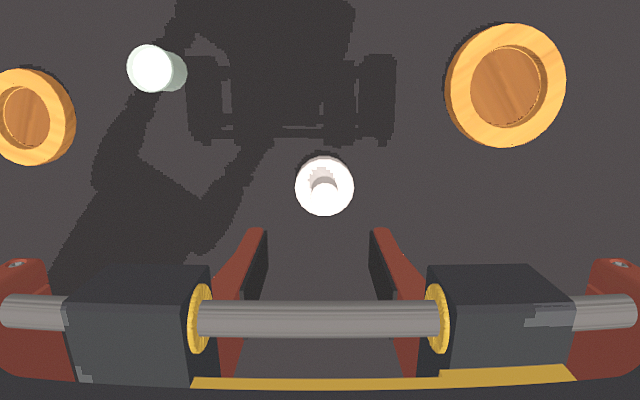

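View pics/sc1.png

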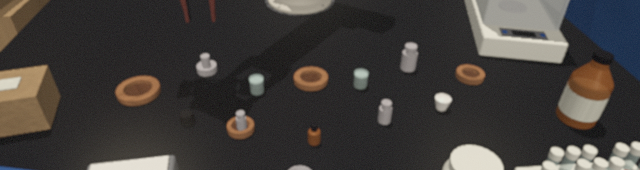

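Small weight stands upright in holder_small (scene crop ~(240,122)). The disc is at px (324,185), giving (.415,-.2565). Gripping its stem.

>>> jog_arm --plan '[{"fingers": 0.05,"dx": 0.0015,"dy": -0.0025,"dz": -0.022,"ax": 0,"ay": 0,"az": 0},{"fingers": 0.05,"dx": 0,"dy": 0,"dz": -0.022,"ax": 0,"ay": 0,"az": 0},{"fingers": 0.05,"dx": 0,"dy": 0,"dz": -0.022,"ax": 0,"ay": 0,"az": 0},{"fingers": 0.05,"dx": 0,"dy": 0,"dz": -0.022,"ax": 0,"ay": 0,"az": 0},{"fingers": 0.05,"dx": 0,"dy": 0,"dz": -0.022,"ax": 0,"ay": 0,"az": 0},{"fingers": 0.05,"dx": 0,"dy": 0,"dz": -0.013,"ax": 0,"ay": 0,"az": 0},{"fingers": 0.05,"dx": 0,"dy": 0,"dz": 0,"ax": 0,"ay": 0,"az": 0},{"fingers": 0.05,"dx": 0,"dy": 0,"dz": 0,"ax": 0,"ay": 0,"az": 0},{"fingers": 0.01,"dx": 0,"dy": 0,"dz": 0,"ax": 0,"ay": 0,"az": 0},{"fingers": 0.01,"dx": 0,"dy": 0,"dz": 0,"ax": 0,"ay": 0,"az": 0},{"fingers": 0.01,"dx": 0,"dy": 0,"dz": 0,"ax": 0,"ay": 0,"az": 0},{"fingers": 0.01,"dx": 0,"dy": 0,"dz": 0,"ax": 0,"ay": 0,"az": 0},{"fingers": 0.01,"dx": 0,"dy": 0,"dz": 0,"ax": 0,"ay": 0,"az": 0},{"fingers": 0.01,"dx": 0,"dy": 0,"dz": 0,"ax": 0,"ay": 0,"az": 0}]' --force 30

```text
time: 8.15
eef_pos: [0.4163, -0.2567, 0.0247]
tcp_rot: [0.5, -0.499, 0.501, -0.499]
wrist_force: [0.5, -2.8, 3.3]
width: 0.235
```

Run:
```python
from h import *
print(bot.state()['eef_pos'],bot.state()['wrist_force'])
```

```text
[ 0.41627615 -0.25674546  0.02467372] [ 0.54749763 -2.7539142   3.30412216]
```

>>> jog_arm --plan '[{"fingers": 0.01,"dx": 0,"dy": 0,"dz": 0.015,"ax": 0,"ay": 0,"az": 0},{"fingers": 0.01,"dx": 0,"dy": 0,"dz": 0.025,"ax": 0,"ay": 0,"az": 0},{"fingers": 0.01,"dx": 0,"dy": 0,"dz": 0.025,"ax": 0,"ay": 0,"az": 0},{"fingers": 0.01,"dx": 0.01,"dy": -0.018,"dz": 0.02,"ax": 0,"ay": 0,"az": 0},{"fingers": 0.01,"dx": 0.01,"dy": -0.018,"dz": 0.02,"ax": 0,"ay": 0,"az": 0},{"fingers": 0.01,"dx": 0.01,"dy": -0.018,"dz": 0.02,"ax": 0,"ay": 0,"az": 0},{"fingers": 0.01,"dx": 0.01,"dy": -0.018,"dz": 0,"ax": 0,"ay": 0,"az": 0},{"fingers": 0.01,"dx": 0.01,"dy": -0.018,"dz": 0,"ax": 0,"ay": 0,"az": 0},{"fingers": 0.01,"dx": 0.01,"dy": -0.018,"dz": 0,"ax": 0,"ay": 0,"az": 0},{"fingers": 0.01,"dx": 0.01,"dy": -0.018,"dz": 0,"ax": 0,"ay": 0,"az": 0},{"fingers": 0.01,"dx": 0.01,"dy": -0.018,"dz": 0,"ax": 0,"ay": 0,"az": 0},{"fingers": 0.01,"dx": 0.003,"dy": -0.007,"dz": 0,"ax": 0,"ay": 0,"az": 0},{"fingers": 0.01,"dx": 0,"dy": 0,"dz": 0,"ax": 0,"ay": 0,"az": 0},{"fingers": 0.01,"dx": 0,"dy": 0,"dz": 0,"ax": 0,"ay": 0,"az": 0}]'

```text
time: 9.32
eef_pos: [0.4983, -0.4062, 0.1474]
tcp_rot: [-0.5, 0.501, -0.499, 0.5]
wrist_force: [0.5, -0.1, -2.9]
width: 0.237
```

```bash
python3 look.py w5 .018
```

```text
9.32 [ 0.4983 -0.4062  0.1474] [[-0.001, -0.002, 1.0], [-1.0, 0.002, -0.001], [-0.002, -1.0, -0.002]] [-0.74  0.21  1.24  0.    1.7   0.84]
wood [35.4 27.4] [   0    0   62   52 1953] [ 0.6342 -0.169 ]
wood [571.6 111.6] [  515    21   125   191 15285] [ 0.5589 -0.6217]
wood [324.4 171.9] [ 265  127  117  101 7730] [ 0.506  -0.4076]
wood [279.2 261.1] [ 263  228   31   73 1163] [ 0.4257 -0.3671]
wood [356.6 261.1] [ 343  228   31   73 1157] [ 0.4257 -0.4394]
wood [ 23.1 277.6] [   0  258   52   48 1526] [ 0.4023 -0.1144]
wood [607.5 325.8] [ 562  258   78  124 4528] [ 0.3587 -0.6903]
wood [ 34.3 353.6] [   0  325   75   56 2711] [ 0.3169 -0.1035]
wood [277.9 354.4] [273 338  12  39 290] [ 0.3234 -0.3637]
wood [358.  354.6] [352 338  12  39 282] [ 0.3235 -0.4422]
wood [296.3 387.5] [116 374 379  17 508] [ 0.2921 -0.3896]
metal [16.2 14.4] [  0   0  36  30 882] [ 0.6433 -0.1595]
metal [ 17.2 174.4] [   0  155   40   45 1343] [ 0.508  -0.1365]
metal [317.8 241.9] [ 269  195   98  103 5367] [ 0.4442 -0.4028]
metal [ 67.1 313.4] [   0  293  136   42 4570] [ 0.3693 -0.1544]
metal [568.7 313.4] [ 501  294  137   41 4591] [ 0.3687 -0.651 ]
metal [317.9 319.1] [ 265  300  107   40 3862] [ 0.3688 -0.4031]
```

View pics/w5.png

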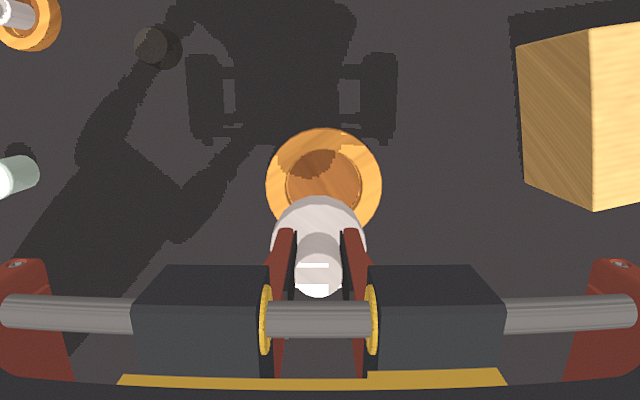

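Holder_disc is centred at px (323,185), giving (.4995,-.4075). The disc is held level. Lowering with dx +.002, dy -.0015.

>>> jog_arm --plan '[{"fingers": 0.01,"dx": 0.002,"dy": -0.0015,"dz": -0.02,"ax": 0,"ay": 0,"az": 0},{"fingers": 0.01,"dx": 0,"dy": 0,"dz": -0.022,"ax": 0,"ay": 0,"az": 0},{"fingers": 0.01,"dx": 0,"dy": 0,"dz": -0.022,"ax": 0,"ay": 0,"az": 0},{"fingers": 0.01,"dx": 0,"dy": 0,"dz": -0.018,"ax": 0,"ay": 0,"az": 0},{"fingers": 0.01,"dx": 0,"dy": 0,"dz": -0.014,"ax": 0,"ay": 0,"az": 0},{"fingers": 0.01,"dx": 0,"dy": 0,"dz": -0.01,"ax": 0,"ay": 0,"az": 0},{"fingers": 0.01,"dx": 0,"dy": 0,"dz": -0.005,"ax": 0,"ay": 0,"az": 0},{"fingers": 0.01,"dx": 0,"dy": 0,"dz": -0.004,"ax": 0,"ay": 0,"az": 0},{"fingers": 0.01,"dx": 0,"dy": 0,"dz": 0,"ax": 0,"ay": 0,"az": 0},{"fingers": 0.01,"dx": 0,"dy": 0,"dz": 0,"ax": 0,"ay": 0,"az": 0},{"fingers": 0.01,"dx": 0,"dy": 0,"dz": 0,"ax": 0,"ay": 0,"az": 0}]'

```text
time: 10.28
eef_pos: [0.5013, -0.4088, 0.035]
tcp_rot: [0.5, -0.5, 0.501, -0.5]
wrist_force: [0.3, -0.2, -3.2]
width: 0.237
```

>>> jog_arm --plan '[{"fingers": 0.01,"dx": 0,"dy": 0,"dz": -0.002,"ax": 0,"ay": 0,"az": 0},{"fingers": 0.01,"dx": 0,"dy": 0,"dz": -0.002,"ax": 0,"ay": 0,"az": 0},{"fingers": 0.01,"dx": 0,"dy": 0,"dz": 0,"ax": 0,"ay": 0,"az": 0},{"fingers": 0.01,"dx": 0,"dy": 0,"dz": 0,"ax": 0,"ay": 0,"az": 0}]'

```text
time: 10.62
eef_pos: [0.5012, -0.4088, 0.0305]
tcp_rot: [0.5, -0.5, 0.501, -0.5]
wrist_force: [0.1, 0.1, -0.0]
width: 0.234
```

>>> jog_arm --plan '[{"fingers": 0.05,"dx": 0,"dy": 0,"dz": 0,"ax": 0,"ay": 0,"az": 0},{"fingers": 0.05,"dx": 0,"dy": 0,"dz": 0,"ax": 0,"ay": 0,"az": 0},{"fingers": 0.05,"dx": 0,"dy": 0,"dz": 0,"ax": 0,"ay": 0,"az": 0},{"fingers": 0.05,"dx": 0,"dy": 0,"dz": 0,"ax": 0,"ay": 0,"az": 0},{"fingers": 0.06,"dx": 0,"dy": 0,"dz": 0.02,"ax": 0,"ay": 0,"az": 0},{"fingers": 0.06,"dx": 0,"dy": 0,"dz": 0.03,"ax": 0,"ay": 0,"az": 0},{"fingers": 0.06,"dx": 0,"dy": 0,"dz": 0.03,"ax": 0,"ay": 0,"az": 0},{"fingers": 0.06,"dx": 0,"dy": 0.02,"dz": 0.03,"ax": 0,"ay": 0,"az": 0},{"fingers": 0.06,"dx": -0.003,"dy": 0.034,"dz": 0.02,"ax": 0,"ay": 0,"az": 0},{"fingers": 0.06,"dx": -0.004,"dy": 0.037,"dz": 0,"ax": 0,"ay": 0,"az": 0}]'

```text
time: 11.45
eef_pos: [0.4952, -0.3185, 0.1657]
tcp_rot: [0.499, -0.498, 0.504, -0.5]
wrist_force: [1.2, -0.2, 1.0]
width: 0.683
```

>>> jog_arm --plan '[{"fingers": 0.06,"dx": -0.0035,"dy": 0.037,"dz": 0,"ax": 0,"ay": 0,"az": 0},{"fingers": 0.06,"dx": -0.0035,"dy": 0.037,"dz": 0,"ax": 0,"ay": 0,"az": 0},{"fingers": 0.06,"dx": -0.0035,"dy": 0.037,"dz": 0,"ax": 0,"ay": 0,"az": 0},{"fingers": 0.06,"dx": -0.0035,"dy": 0.037,"dz": 0,"ax": 0,"ay": 0,"az": 0},{"fingers": 0.06,"dx": -0.0035,"dy": 0.037,"dz": 0,"ax": 0,"ay": 0,"az": 0},{"fingers": 0.06,"dx": -0.0035,"dy": 0.037,"dz": 0,"ax": 0,"ay": 0,"az": 0},{"fingers": 0.06,"dx": -0.0035,"dy": 0.037,"dz": 0,"ax": 0,"ay": 0,"az": 0},{"fingers": 0.06,"dx": -0.0035,"dy": 0.037,"dz": 0,"ax": 0,"ay": 0,"az": 0},{"fingers": 0.06,"dx": -0.0035,"dy": 0.037,"dz": 0,"ax": 0,"ay": 0,"az": 0},{"fingers": 0.06,"dx": -0.0035,"dy": 0.037,"dz": 0,"ax": 0,"ay": 0,"az": 0},{"fingers": 0.06,"dx": -0.0035,"dy": 0.037,"dz": 0,"ax": 0,"ay": 0,"az": 0},{"fingers": 0.06,"dx": -0.0035,"dy": 0.037,"dz": 0,"ax": 0,"ay": 0,"az": 0},{"fingers": 0.06,"dx": -0.0035,"dy": 0.037,"dz": 0,"ax": 0,"ay": 0,"az": 0},{"fingers": 0.06,"dx": -0.0035,"dy": 0.037,"dz": 0,"ax": 0,"ay": 0,"az": 0},{"fingers": 0.06,"dx": -0.0035,"dy": 0.037,"dz": 0,"ax": 0,"ay": 0,"az": 0},{"fingers": 0.06,"dx": -0.0035,"dy": 0.027,"dz": 0,"ax": 0,"ay": 0,"az": 0},{"fingers": 0.06,"dx": 0,"dy": 0,"dz": 0,"ax": 0,"ay": 0,"az": 0},{"fingers": 0.06,"dx": 0,"dy": 0,"dz": 0,"ax": 0,"ay": 0,"az": 0}]'

```text
time: 12.95
eef_pos: [0.4373, 0.2656, 0.1594]
tcp_rot: [0.501, -0.5, 0.5, -0.5]
wrist_force: [0.3, -0.9, 0.7]
width: 0.683
```

```bash
python3 look.py w6 .068|grep -v wood
```

```text
12.95 [0.4373 0.2656 0.1594] [[0.002, -0.0, 1.0], [-1.0, -0.001, 0.002], [0.001, -1.0, -0.0]] [ 0.48 -0.15  1.58 -0.    1.71  2.05]
metal [492.3 108.5] [ 462   87   60   45 2086] [0.5034 0.1455]
metal [326.9 191.6] [ 303  162   49   60 2263] [0.443  0.2614]
metal [ 50.8 241.9] [   0  201  110   91 5811] [0.3975 0.4809]
metal [ 21.  311.3] [   0  293   47   38 1337] [0.334  0.5273]
metal [614.8 311.3] [ 590  294   48   36 1346] [0.3346 0.0085]
metal [317.7 318.7] [  174   299   289    40 10729] [0.3353 0.2679]
metal [514.5 317.1] [ 481  303   70   28 1665] [0.3342 0.1012]
```

View pics/w6.png

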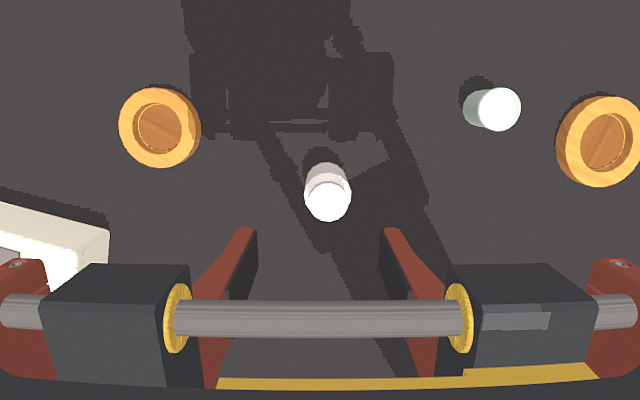

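Large weight's knob top is at px (328,200), giving (.437,.261).

>>> jog_arm --plan '[{"fingers": 0.06,"dx": 0,"dy": -0.004,"dz": -0.022,"ax": 0,"ay": 0,"az": 0},{"fingers": 0.06,"dx": 0,"dy": 0,"dz": -0.022,"ax": 0,"ay": 0,"az": 0},{"fingers": 0.06,"dx": 0,"dy": 0,"dz": -0.022,"ax": 0,"ay": 0,"az": 0},{"fingers": 0.06,"dx": 0,"dy": 0,"dz": -0.022,"ax": 0,"ay": 0,"az": 0},{"fingers": 0.06,"dx": 0,"dy": 0,"dz": -0.022,"ax": 0,"ay": 0,"az": 0},{"fingers": 0.06,"dx": 0,"dy": 0,"dz": -0.026,"ax": 0,"ay": 0,"az": 0},{"fingers": 0.06,"dx": 0,"dy": 0,"dz": 0,"ax": 0,"ay": 0,"az": 0},{"fingers": 0.06,"dx": 0,"dy": 0,"dz": 0,"ax": 0,"ay": 0,"az": 0},{"fingers": 0.02,"dx": 0,"dy": 0,"dz": 0,"ax": 0,"ay": 0,"az": 0},{"fingers": 0.02,"dx": 0,"dy": 0,"dz": 0,"ax": 0,"ay": 0,"az": 0},{"fingers": 0.02,"dx": 0,"dy": 0,"dz": 0,"ax": 0,"ay": 0,"az": 0},{"fingers": 0.02,"dx": 0,"dy": 0,"dz": 0,"ax": 0,"ay": 0,"az": 0},{"fingers": 0.02,"dx": 0,"dy": 0,"dz": 0,"ax": 0,"ay": 0,"az": 0}]' --force 40

```text
time: 14.08
eef_pos: [0.439, 0.2599, 0.0257]
tcp_rot: [0.499, -0.499, 0.501, -0.5]
wrist_force: [0.7, -5.9, 5.7]
width: 0.424
```

>>> jog_arm --plan '[{"fingers": 0.02,"dx": 0,"dy": 0,"dz": 0.015,"ax": 0,"ay": 0,"az": 0},{"fingers": 0.02,"dx": 0,"dy": 0,"dz": 0.025,"ax": 0,"ay": 0,"az": 0},{"fingers": 0.02,"dx": 0,"dy": 0,"dz": 0.025,"ax": 0,"ay": 0,"az": 0},{"fingers": 0.02,"dx": 0,"dy": 0,"dz": 0.025,"ax": 0,"ay": 0,"az": 0},{"fingers": 0.02,"dx": 0.004,"dy": -0.026,"dz": 0.025,"ax": 0,"ay": 0,"az": 0},{"fingers": 0.02,"dx": 0.004,"dy": -0.026,"dz": 0.015,"ax": 0,"ay": 0,"az": 0},{"fingers": 0.02,"dx": 0.004,"dy": -0.026,"dz": 0,"ax": 0,"ay": 0,"az": 0},{"fingers": 0.02,"dx": 0.004,"dy": -0.026,"dz": 0,"ax": 0,"ay": 0,"az": 0},{"fingers": 0.02,"dx": 0.004,"dy": -0.026,"dz": 0,"ax": 0,"ay": 0,"az": 0},{"fingers": 0.02,"dx": 0.004,"dy": -0.026,"dz": 0,"ax": 0,"ay": 0,"az": 0},{"fingers": 0.02,"dx": 0.004,"dy": -0.026,"dz": 0,"ax": 0,"ay": 0,"az": 0},{"fingers": 0.02,"dx": 0.004,"dy": -0.026,"dz": 0,"ax": 0,"ay": 0,"az": 0},{"fingers": 0.02,"dx": 0.004,"dy": -0.026,"dz": 0,"ax": 0,"ay": 0,"az": 0},{"fingers": 0.02,"dx": 0.002,"dy": -0.022,"dz": 0,"ax": 0,"ay": 0,"az": 0},{"fingers": 0.02,"dx": 0,"dy": 0,"dz": 0,"ax": 0,"ay": 0,"az": 0},{"fingers": 0.02,"dx": 0,"dy": 0,"dz": 0,"ax": 0,"ay": 0,"az": 0}]'

```text
time: 15.42
eef_pos: [0.4755, 0.004, 0.1531]
tcp_rot: [-0.499, 0.501, -0.5, 0.499]
wrist_force: [-0.9, 0.1, -5.1]
width: 0.424
```

```bash
python3 look.py w7 .068|grep -v metal; python3 look.py w7b .068 | head -1
```

```text
15.42 [0.4755 0.004  0.1531] [[-0.003, -0.001, 1.0], [-1.0, 0.001, -0.003], [-0.001, -1.0, -0.001]] [-0.06 -0.25  1.68  0.    1.72  1.51]
wood [505.5   9.9] [487   0  55  19 311] [ 0.6188 -0.15  ]
wood [318.7 171.8] [ 272  134   97   86 4248] [0.4825 0.0048]
wood [254.8 265.2] [ 236  227   41   73 1564] [0.4014 0.0641]
wood [381.1 265.4] [ 360  227   41   73 1552] [ 0.4009 -0.0502]
wood [ 23.3 277.8] [   0  258   52   48 1583] [0.3773 0.3008]
wood [614.5 278.4] [ 585  258   55   52 1692] [ 0.3729 -0.2881]
wood [603.4 352.9] [ 562  311   78   70 3101] [ 0.2978 -0.2953]
wood [ 34.1 353.7] [   0  322   75   59 2932] [0.2924 0.3114]
wood [253.1 357. ] [242 338  67  41 608] [0.2949 0.051 ]
wood [384.3 356.4] [347 338  48  41 590] [ 0.2945 -0.0459]
15.47 [0.4755 0.0049 0.1532] [[-0.002, -0.001, 1.0], [-1.0, 0.001, -0.002], [-0.001, -1.0, -0.001]] [-0.06 -0.25  1.68  0.    1.72  1.51]
```

View pics/w7.png

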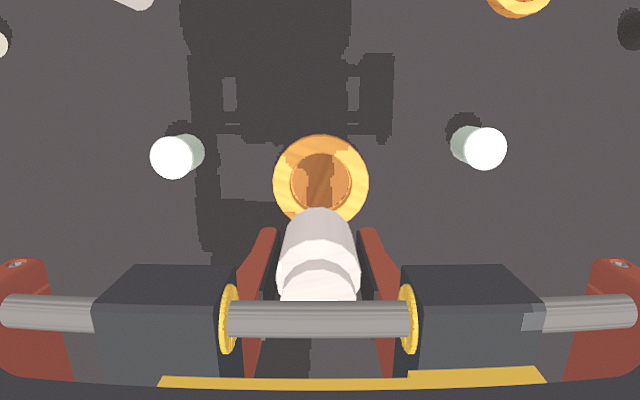

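Holder_large is at px (320,182), giving (.478,.005). Weight is held upright. dx +.003, then lower and watch the force.

>>> jog_arm --plan '[{"fingers": 0.02,"dx": 0.003,"dy": 0,"dz": -0.02,"ax": 0,"ay": 0,"az": 0},{"fingers": 0.02,"dx": 0,"dy": 0,"dz": -0.022,"ax": 0,"ay": 0,"az": 0},{"fingers": 0.02,"dx": 0,"dy": 0,"dz": -0.022,"ax": 0,"ay": 0,"az": 0},{"fingers": 0.02,"dx": 0,"dy": 0,"dz": -0.02,"ax": 0,"ay": 0,"az": 0},{"fingers": 0.02,"dx": 0,"dy": 0,"dz": -0.016,"ax": 0,"ay": 0,"az": 0},{"fingers": 0.02,"dx": 0,"dy": 0,"dz": -0.01,"ax": 0,"ay": 0,"az": 0},{"fingers": 0.02,"dx": 0,"dy": 0,"dz": -0.006,"ax": 0,"ay": 0,"az": 0},{"fingers": 0.02,"dx": 0,"dy": 0,"dz": -0.003,"ax": 0,"ay": 0,"az": 0},{"fingers": 0.02,"dx": 0,"dy": 0,"dz": 0,"ax": 0,"ay": 0,"az": 0},{"fingers": 0.02,"dx": 0,"dy": 0,"dz": 0,"ax": 0,"ay": 0,"az": 0},{"fingers": 0.02,"dx": 0,"dy": 0,"dz": 0,"ax": 0,"ay": 0,"az": 0}]'

```text
time: 16.43
eef_pos: [0.4796, 0.0047, 0.0359]
tcp_rot: [0.499, -0.5, 0.501, -0.5]
wrist_force: [0.4, -0.2, -3.8]
width: 0.422
```

>>> jog_arm --plan '[{"fingers": 0.02,"dx": 0,"dy": 0,"dz": -0.0015,"ax": 0,"ay": 0,"az": 0},{"fingers": 0.02,"dx": 0,"dy": 0,"dz": -0.0015,"ax": 0,"ay": 0,"az": 0},{"fingers": 0.02,"dx": 0,"dy": 0,"dz": 0,"ax": 0,"ay": 0,"az": 0},{"fingers": 0.02,"dx": 0,"dy": 0,"dz": 0,"ax": 0,"ay": 0,"az": 0}]'

```text
time: 16.77
eef_pos: [0.4789, 0.0046, 0.0317]
tcp_rot: [0.5, -0.5, 0.5, -0.5]
wrist_force: [0.5, 0.1, -4.4]
width: 0.422
```

>>> jog_arm --plan '[{"fingers": 0.02,"dx": 0,"dy": 0,"dz": -0.0015,"ax": 0,"ay": 0,"az": 0},{"fingers": 0.02,"dx": 0,"dy": 0,"dz": 0,"ax": 0,"ay": 0,"az": 0},{"fingers": 0.02,"dx": 0,"dy": 0,"dz": 0,"ax": 0,"ay": 0,"az": 0}]'

```text
time: 17.02
eef_pos: [0.479, 0.0046, 0.0317]
tcp_rot: [0.5, -0.5, 0.501, -0.5]
wrist_force: [-4.2, -1.3, 5.4]
width: 0.422
```

>>> jog_arm --plan '[{"fingers": 0.06,"dx": 0,"dy": 0,"dz": 0,"ax": 0,"ay": 0,"az": 0},{"fingers": 0.06,"dx": 0,"dy": 0,"dz": 0,"ax": 0,"ay": 0,"az": 0},{"fingers": 0.06,"dx": 0,"dy": 0,"dz": 0,"ax": 0,"ay": 0,"az": 0},{"fingers": 0.06,"dx": 0,"dy": 0,"dz": 0,"ax": 0,"ay": 0,"az": 0},{"fingers": 0.06,"dx": 0,"dy": 0,"dz": 0.02,"ax": 0,"ay": 0,"az": 0},{"fingers": 0.06,"dx": 0,"dy": 0,"dz": 0.03,"ax": 0,"ay": 0,"az": 0},{"fingers": 0.06,"dx": 0,"dy": 0,"dz": 0.03,"ax": 0,"ay": 0,"az": 0},{"fingers": 0.06,"dx": 0,"dy": 0,"dz": 0.03,"ax": 0,"ay": 0,"az": 0},{"fingers": 0.06,"dx": 0.02,"dy": 0.019,"dz": 0.015,"ax": 0,"ay": 0,"az": 0},{"fingers": 0.06,"dx": 0.02,"dy": 0.019,"dz": 0,"ax": 0,"ay": 0,"az": 0},{"fingers": 0.06,"dx": 0.02,"dy": 0.019,"dz": 0,"ax": 0,"ay": 0,"az": 0},{"fingers": 0.06,"dx": 0.02,"dy": 0.019,"dz": 0,"ax": 0,"ay": 0,"az": 0},{"fingers": 0.06,"dx": 0.02,"dy": 0.019,"dz": 0,"ax": 0,"ay": 0,"az": 0},{"fingers": 0.06,"dx": 0.02,"dy": 0.019,"dz": 0,"ax": 0,"ay": 0,"az": 0},{"fingers": 0.06,"dx": 0.02,"dy": 0.019,"dz": 0,"ax": 0,"ay": 0,"az": 0},{"fingers": 0.06,"dx": 0.02,"dy": 0.017,"dz": 0,"ax": 0,"ay": 0,"az": 0},{"fingers": 0.06,"dx": 0,"dy": 0,"dz": 0,"ax": 0,"ay": 0,"az": 0},{"fingers": 0.06,"dx": 0,"dy": 0,"dz": 0,"ax": 0,"ay": 0,"az": 0}]'

```text
time: 18.52
eef_pos: [0.6389, 0.1552, 0.1535]
tcp_rot: [0.501, -0.5, 0.5, -0.499]
wrist_force: [0.3, 0.3, 0.6]
width: 0.687
```

```bash
python3 look.py w8 .052|grep -v wood
```

```text
18.52 [0.6389 0.1552 0.1535] [[-0.0, -0.002, 1.0], [-1.0, -0.001, -0.0], [0.001, -1.0, -0.002]] [ 0.19  0.25  1.18 -0.    1.72  1.76]
metal [104.5 140.1] [    0     0   248   294 55166] [0.6772 0.3049]
metal [468.5 166.9] [  174     0   466   388 82894] [0.6402 0.0897]
metal [303.4 123.1] [269 121  59   5 203] [0.6933 0.1721]
metal [297.2 169.8] [ 245  133  104   79 5746] [0.657  0.1738]
metal [ 92.8 338.6] [    0   293   168    96 10545] [0.501  0.3728]
metal [547.5 329.6] [ 473  293  165   75 8459] [ 0.5121 -0.0569]
```

View pics/w8.png

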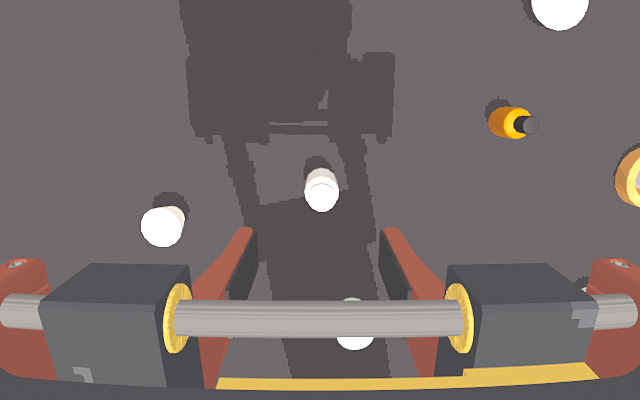

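Medium weight's knob is at px (321.5,197), giving (.6385,.155), directly under the TCP.

>>> jog_arm --plan '[{"fingers": 0.06,"dx": 0,"dy": 0,"dz": -0.022,"ax": 0,"ay": 0,"az": 0},{"fingers": 0.06,"dx": 0,"dy": 0,"dz": -0.022,"ax": 0,"ay": 0,"az": 0},{"fingers": 0.06,"dx": 0,"dy": 0,"dz": -0.022,"ax": 0,"ay": 0,"az": 0},{"fingers": 0.06,"dx": 0,"dy": 0,"dz": -0.022,"ax": 0,"ay": 0,"az": 0},{"fingers": 0.06,"dx": 0,"dy": 0,"dz": -0.022,"ax": 0,"ay": 0,"az": 0},{"fingers": 0.06,"dx": 0,"dy": 0,"dz": -0.023,"ax": 0,"ay": 0,"az": 0},{"fingers": 0.06,"dx": 0,"dy": 0,"dz": 0,"ax": 0,"ay": 0,"az": 0},{"fingers": 0.06,"dx": 0,"dy": 0,"dz": 0,"ax": 0,"ay": 0,"az": 0},{"fingers": 0.01,"dx": 0,"dy": 0,"dz": 0,"ax": 0,"ay": 0,"az": 0},{"fingers": 0.01,"dx": 0,"dy": 0,"dz": 0,"ax": 0,"ay": 0,"az": 0},{"fingers": 0.01,"dx": 0,"dy": 0,"dz": 0,"ax": 0,"ay": 0,"az": 0},{"fingers": 0.01,"dx": 0,"dy": 0,"dz": 0,"ax": 0,"ay": 0,"az": 0},{"fingers": 0.01,"dx": 0,"dy": 0,"dz": 0,"ax": 0,"ay": 0,"az": 0},{"fingers": 0.01,"dx": 0,"dy": 0,"dz": 0,"ax": 0,"ay": 0,"az": 0}]' --force 30

```text
time: 19.73
eef_pos: [0.6394, 0.1543, 0.0232]
tcp_rot: [0.499, -0.5, 0.501, -0.5]
wrist_force: [0.6, -3.2, 2.8]
width: 0.306
```

>>> jog_arm --plan '[{"fingers": 0.01,"dx": 0,"dy": 0,"dz": 0.015,"ax": 0,"ay": 0,"az": 0},{"fingers": 0.01,"dx": 0,"dy": 0,"dz": 0.03,"ax": 0,"ay": 0,"az": 0},{"fingers": 0.01,"dx": 0,"dy": 0,"dz": 0.03,"ax": 0,"ay": 0,"az": 0},{"fingers": 0.01,"dx": 0,"dy": 0,"dz": 0.03,"ax": 0,"ay": 0,"az": 0},{"fingers": 0.01,"dx": -0.015,"dy": 0.025,"dz": 0.025,"ax": 0,"ay": 0,"az": 0},{"fingers": 0.01,"dx": -0.015,"dy": 0.025,"dz": 0,"ax": 0,"ay": 0,"az": 0},{"fingers": 0.01,"dx": -0.015,"dy": 0.025,"dz": 0,"ax": 0,"ay": 0,"az": 0},{"fingers": 0.01,"dx": -0.015,"dy": 0.025,"dz": 0,"ax": 0,"ay": 0,"az": 0},{"fingers": 0.01,"dx": -0.015,"dy": 0.025,"dz": 0,"ax": 0,"ay": 0,"az": 0},{"fingers": 0.01,"dx": -0.015,"dy": 0.025,"dz": 0,"ax": 0,"ay": 0,"az": 0},{"fingers": 0.01,"dx": -0.015,"dy": 0.025,"dz": 0,"ax": 0,"ay": 0,"az": 0},{"fingers": 0.01,"dx": -0.015,"dy": 0.025,"dz": 0,"ax": 0,"ay": 0,"az": 0},{"fingers": 0.01,"dx": -0.015,"dy": 0.025,"dz": 0,"ax": 0,"ay": 0,"az": 0},{"fingers": 0.01,"dx": -0.017,"dy": 0.027,"dz": 0,"ax": 0,"ay": 0,"az": 0},{"fingers": 0.01,"dx": 0,"dy": 0,"dz": 0,"ax": 0,"ay": 0,"az": 0},{"fingers": 0.01,"dx": 0,"dy": 0,"dz": 0,"ax": 0,"ay": 0,"az": 0}]'

```text
time: 21.07
eef_pos: [0.4854, 0.408, 0.1513]
tcp_rot: [0.501, -0.5, 0.499, -0.5]
wrist_force: [-0.5, -1.3, -2.0]
width: 0.309
```

```bash
python3 look.py w9 .068|grep -v metal
```

```text
21.07 [0.4854 0.408  0.1513] [[0.002, -0.001, 1.0], [-1.0, -0.001, 0.002], [0.001, -1.0, -0.001]] [0.65 0.18 1.26 0.   1.7  2.21]
wood [28.   3.5] [  0   0  59  11 433] [0.6376 0.6473]
wood [118.6  15.7] [ 84   0  58  30 533] [0.6251 0.574 ]
wood [320.8 181. ] [ 281  142   81   78 4829] [0.4893 0.4078]
wood [269.9 263. ] [ 252  227   35   74 1336] [0.4114 0.4552]
wood [365.9 263. ] [ 349  227   36   78 1360] [0.4095 0.3658]
wood [ 22.7 277.9] [   0  258   51   46 1478] [0.3879 0.7022]
wood [607.5 325.4] [ 561  258   79  124 4489] [0.3436 0.119 ]
wood [ 34.1 353.7] [   0  322   75   59 2686] [0.3025 0.712 ]
wood [267.4 354.3] [261 338  15  39 362] [0.3073 0.4606]
wood [368.4 354.4] [361 338  15  39 361] [0.3074 0.3598]
```

View pics/w9.png

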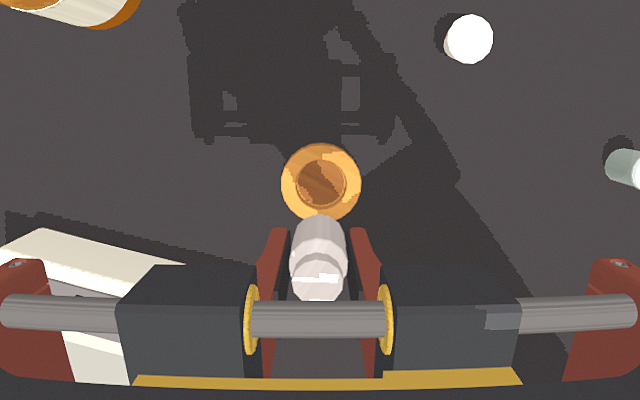

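Holder_medium is at px (321,182), giving (.488,.408). The balance's near edge is at x≈.41, clear of the gripper body (x≥.45). Lowering.

>>> jog_arm --plan '[{"fingers": 0.01,"dx": 0.0025,"dy": 0,"dz": -0.02,"ax": 0,"ay": 0,"az": 0},{"fingers": 0.01,"dx": 0,"dy": 0,"dz": -0.022,"ax": 0,"ay": 0,"az": 0},{"fingers": 0.01,"dx": 0,"dy": 0,"dz": -0.022,"ax": 0,"ay": 0,"az": 0},{"fingers": 0.01,"dx": 0,"dy": 0,"dz": -0.02,"ax": 0,"ay": 0,"az": 0},{"fingers": 0.01,"dx": 0,"dy": 0,"dz": -0.015,"ax": 0,"ay": 0,"az": 0},{"fingers": 0.01,"dx": 0,"dy": 0,"dz": -0.01,"ax": 0,"ay": 0,"az": 0},{"fingers": 0.01,"dx": 0,"dy": 0,"dz": -0.006,"ax": 0,"ay": 0,"az": 0},{"fingers": 0.01,"dx": 0,"dy": 0,"dz": -0.003,"ax": 0,"ay": 0,"az": 0},{"fingers": 0.01,"dx": 0,"dy": 0,"dz": -0.001,"ax": 0,"ay": 0,"az": 0},{"fingers": 0.01,"dx": 0,"dy": 0,"dz": 0,"ax": 0,"ay": 0,"az": 0},{"fingers": 0.01,"dx": 0,"dy": 0,"dz": 0,"ax": 0,"ay": 0,"az": 0},{"fingers": 0.01,"dx": 0,"dy": 0,"dz": 0,"ax": 0,"ay": 0,"az": 0}]'

```text
time: 22.12
eef_pos: [0.4898, 0.4071, 0.0344]
tcp_rot: [0.499, -0.5, 0.5, -0.5]
wrist_force: [-0.6, 0.3, -2.1]
width: 0.307
```

>>> jog_arm --plan '[{"fingers": 0.01,"dx": 0,"dy": 0,"dz": -0.0015,"ax": 0,"ay": 0,"az": 0},{"fingers": 0.01,"dx": 0,"dy": 0,"dz": -0.0015,"ax": 0,"ay": 0,"az": 0},{"fingers": 0.01,"dx": 0,"dy": 0,"dz": 0,"ax": 0,"ay": 0,"az": 0},{"fingers": 0.01,"dx": 0,"dy": 0,"dz": 0,"ax": 0,"ay": 0,"az": 0}]'

```text
time: 22.45
eef_pos: [0.4892, 0.4066, 0.0299]
tcp_rot: [-0.5, 0.5, -0.5, 0.5]
wrist_force: [-0.6, 0.3, -1.4]
width: 0.311
```

>>> jog_arm --plan '[{"fingers": 0.01,"dx": 0,"dy": 0,"dz": -0.001,"ax": 0,"ay": 0,"az": 0},{"fingers": 0.01,"dx": 0,"dy": 0,"dz": 0,"ax": 0,"ay": 0,"az": 0},{"fingers": 0.01,"dx": 0,"dy": 0,"dz": 0,"ax": 0,"ay": 0,"az": 0}]'

```text
time: 22.7
eef_pos: [0.4894, 0.4067, 0.0292]
tcp_rot: [0.5, -0.5, 0.5, -0.5]
wrist_force: [0.5, 0.4, -0.9]
width: 0.31
```

One more 1 mm step, then open and retreat.

>>> jog_arm --plan '[{"fingers": 0.01,"dx": 0,"dy": 0,"dz": -0.001,"ax": 0,"ay": 0,"az": 0},{"fingers": 0.01,"dx": 0,"dy": 0,"dz": 0,"ax": 0,"ay": 0,"az": 0},{"fingers": 0.05,"dx": 0,"dy": 0,"dz": 0,"ax": 0,"ay": 0,"az": 0},{"fingers": 0.05,"dx": 0,"dy": 0,"dz": 0,"ax": 0,"ay": 0,"az": 0},{"fingers": 0.05,"dx": 0,"dy": 0,"dz": 0,"ax": 0,"ay": 0,"az": 0},{"fingers": 0.05,"dx": 0,"dy": 0,"dz": 0,"ax": 0,"ay": 0,"az": 0},{"fingers": 0.05,"dx": 0,"dy": 0,"dz": 0.02,"ax": 0,"ay": 0,"az": 0},{"fingers": 0.05,"dx": 0,"dy": 0,"dz": 0.03,"ax": 0,"ay": 0,"az": 0},{"fingers": 0.05,"dx": 0,"dy": 0,"dz": 0.03,"ax": 0,"ay": 0,"az": 0},{"fingers": 0.05,"dx": 0,"dy": 0,"dz": 0.03,"ax": 0,"ay": 0,"az": 0},{"fingers": 0.05,"dx": 0,"dy": -0.03,"dz": 0.03,"ax": 0,"ay": 0,"az": 0},{"fingers": 0.05,"dx": 0,"dy": -0.03,"dz": 0.03,"ax": 0,"ay": 0,"az": 0},{"fingers": 0.05,"dx": 0,"dy": -0.03,"dz": 0.03,"ax": 0,"ay": 0,"az": 0},{"fingers": 0.05,"dx": -0.01,"dy": -0.03,"dz": 0.02,"ax": 0,"ay": 0,"az": 0},{"fingers": 0.05,"dx": -0.01,"dy": -0.03,"dz": 0,"ax": 0,"ay": 0,"az": 0},{"fingers": 0.05,"dx": -0.01,"dy": -0.03,"dz": 0,"ax": 0,"ay": 0,"az": 0},{"fingers": 0.05,"dx": 0,"dy": 0,"dz": 0,"ax": 0,"ay": 0,"az": 0},{"fingers": 0.05,"dx": 0,"dy": 0,"dz": 0,"ax": 0,"ay": 0,"az": 0}]'

```text
time: 24.2
eef_pos: [0.4593, 0.2273, 0.2472]
tcp_rot: [0.499, -0.501, 0.501, -0.5]
wrist_force: [0.7, 0.5, -0.2]
width: 0.57
```

Run:
```python
from h import *
a=bot.capture('scene')[140:280,90:540]; t=bot.capture('top')
c=bot.get_calibration('top')
for k,z in(('wood',.016),('metal',.03)):
    for ce,st in blobs(t,k)[0]:
        if 130<st[0]<500 and 100<st[1]<240 and st[4]<2000:
            print(k,st,plane(c,(st[0]+st[2]/2-.5,st[1]+st[3]/2-.5),z).round(3))
t=t[100:250,130:500]
A=cv2.resize(a,(800,249),interpolation=cv2.INTER_CUBIC);B=cv2.resize(t,(800,324),interpolation=cv2.INTER_CUBIC)
cv2.imwrite('pics/end.png',np.vstack([A,B])[:,:,::-1])
```

```text
wood [311 121  11  11  81] [ 0.692 -0.007]
wood [360 134  23  23 330] [ 0.643 -0.161]
wood [442 181  38  38 828] [ 0.496 -0.411]
wood [210 182  14   4  50] [0.524 0.261]
wood [295 187  33  34 657] [0.475 0.002]
wood [159 205  13   6  55] [0.454 0.4  ]
wood [222 204   4   6  11] [0.461 0.239]
metal [366 139  10  10  75] [ 0.643 -0.158]
metal [202 147  12  14 122] [0.604 0.288]
metal [190 148   3   6  11] [0.611 0.333]
metal [260 185  14  14 159] [0.503 0.122]
metal [354 185  14  14 157] [ 0.51  -0.131]
metal [451 190  20  19 303] [ 0.496 -0.406]
metal [303 195  15  17 195] [0.475 0.005]
```

View pics/end.png

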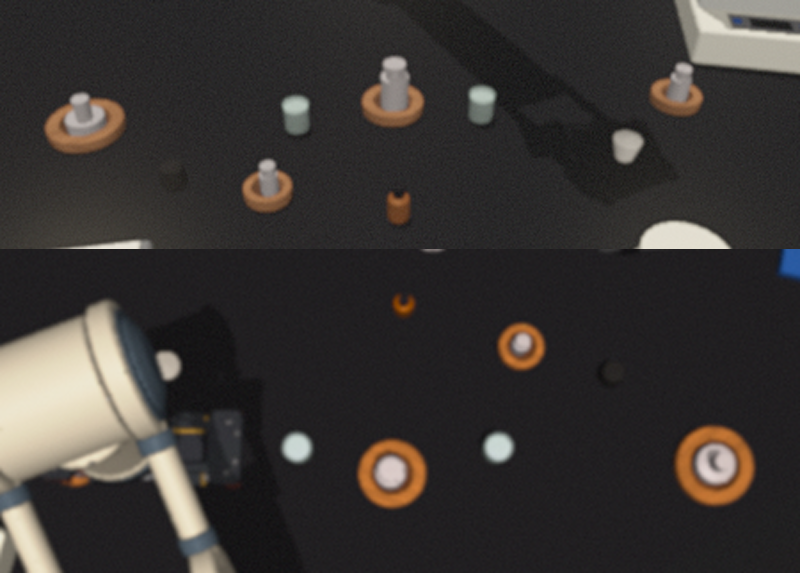

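The end view shows all four weights upright in their own holders and the bottles unmoved (blobs at the same pixels as at the start). Handing in.

Run:
```python
from plant import bot
print(bot.finish_job(), bot.state()['time'])
```

```text
the job is handed in; nothing more can be done
the job is handed in; nothing more can be done
```

All four weights are in their own holders and the job is handed in; the last check was at about 24 s of the 104 s allowed. I placed small, disc, large, then medium, holding the body (the stem for the disc) and lowering each to about its expected set-down height before opening. The first move call was refused because its rows lacked some keys; nothing moved.

**Seating:**
- **Scene picture:** all four weights stand upright in their holders.
- **Top view:** the small, large and disc weights are 3 to 5 mm from their holder centres, against a limit of 10.5 mm. These figures include parallax from their height.
- **Medium weight:** the arm hid it from the top camera, so I confirmed it only from the scene picture and the TCP height and wrist force as I set it down.

**Set-down:** the wrist force clearly showed contact for the disc and the large weight. For the small and medium weights the change was close to sensor noise, so they may have been released up to about 1 mm above the floor.

**Bottles:** both appear at the same pixels as at the start.

The wrist and top cameras disagreed by about 3 mm throughout. I used the wrist values.

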